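# Prop the drying chamber's lid ajar with its lid lifter

### The job

Let the drying chamber air out: push the little turn catch on the chamber's front fully aside so that it no longer holds the heavy lid down, then press the pad at the long end of the lid-lifter lever down to its rubber stop, so that the lid rises and the spring bolt snaps over the lever, and let go: the lid stays ajar by itself. Only push and press with the fingers: do not handle the lid itself, do not lift the lever out of its saddle, and leave the things lying around where they are.

Things in the scene. Friction and masses are not known exactly. Their poses are not given: they have to be found in the camera images.
- chamber: Fixed drying chamber and lid lifter on one base plate. Origin on the table, mid plate. Own +y: along the lever to the pad (about the robot's left); -x: front (robot side); z up. Box 160 mm (x) by 200 mm (y), from y = -250 to -50 mm. Fulcrum: two cheeks with open V saddles at y = 45 mm, 110 mm tall, 78 mm wide in x. Rubber stop under the lever at y = 185 mm.
- catch_pin (a point): Top of the catch's bracket (98 mm above the table, 42 x 22 mm, on the chamber's front wall), on the vertical pin about which the catch turns; axes as the chamber's.
- catch_peg (a point): Upright round steel peg of the turn catch, 11 mm across, 34 mm from the pin; this point is on its axis, 118 mm above the table; its top is at 128 mm, the catch's bar (13 mm wide) below it at 106 mm. At first the peg is on the robot's side of the pin and the bar's other end lies 2 mm above the lid's edge, holding the lid.
- catch (a joint): Turn of the catch, rad, counter-clockwise from above: 0 = square over the lid's edge (starts 0 to 0.25); 1.6 = end stop, fully aside: the peg swings from the pin's -x side to its -y side (chamber axes), away from the lever. The bar clears the lid from about 1.1. Stays where left; pushing the peg takes about 1.5 N.
- lever_pad (a point): Centre of the top face of the round rubber-covered pad (48 mm across, 10 mm thick) on the lever's long end, 156 mm above the table at first, the lever sloping up to it by 0.25 rad. Fully down, on the rubber stop, it is about 52 mm above the table; the bolt catches it below about 62 mm, where it then stays. It moves within 10 mm of a plumb line. Pressing takes 4 to 12 N until the stop.
- lever: The loose steel lever, 14 mm round bar, 263 mm long: cross pin resting in the open saddles, pad 185 mm from the pin, toe 78 mm on the other side under the lid's tab. Origin: middle of the cross pin; axes as the chamber's at first.
- saddle (a point): Fixed point midway between the saddles, 98 mm above the table, where the lever's origin lies.
- lid (a joint): Opening of the heavy lid (about 3 kg), rad: 0 = shut, about 0.19 with the lever on its stop, 0.17 when caught by the bolt; hinged at the end away from the lever. It falls shut if the lever is let go before the bolt has caught it.
- lid_plate: The lid: steel frame 168 x 208 x 12 mm with clear window, top 98 mm above the table when shut, and a tab reaching over the lever's toe. Origin on its hinge line. The robot must not lift it or lean on it.
- bolt (a joint): How far the spring bolt (brass ramped nose, 18 mm wide, jutting from a post 109 mm tall behind the lever, 65 mm short of the pad) is pushed back, m: 0 = sprung out over the lever's path. The descending lever pushes it back about 0.008 and it springs out again over the lever.
- clamp: Bystander: the steel sanitary clamp ring, 67 x 98 x 18 mm, flat on the table in front of the lever; origin under its centre.
- gasket: Bystander: the orange gasket ring, 50 mm across, 9 mm thick, flat on the table in front of the lever; origin under its centre.
- wrench: Bystander: the small combination wrench, 166 mm long, 8 mm thick, flat on the table behind the lever; origin under its centre.
- jar: Bystander: the glass jar with a gold-coloured screw lid, 62 mm across, 66 mm tall, behind the work; origin under its centre.
- screwdriver: Bystander: the screwdriver with red grip, 209 mm long, 26 mm thick, lying at the right; origin under its centre.
- spool: Bystander: the steel spool piece with two flanged ends, 51 mm across, 90 mm tall, standing at the back left; origin under its centre.
- tape: Bystander: the roll of masking tape, 86 mm across, 24 mm thick, lying right of the chamber; origin under its centre.

How it is judged:
On the way, in this order (a step that is already met when the one before it is completed fails the run):
1. the catch is turned aside while the lid is still shut (value of joint catch above 1.15 rad and value of joint lid below 0.03 rad), for 0.1 s.
2. the fingers press the lever down and the lid rises (value of joint lid above 0.14 rad and contact force between the fingers and lever above 1 N), for 0.1 s.
At the end, for the whole second after the job is handed in: Lid at rest, ajar by over 0.14 rad, held by the lever alone: pad lower than 75 mm above the table, the bolt sprung out over it (pushed back under 4 mm), the lever's pin within 6 mm of the saddle point; catch turned aside over 1.15 rad (value of joint lid above 0.14 rad and velocity of joint lid below 0.05 rad/s and value of joint catch above 1.15 rad and value of joint bolt below 0.004 m and z of lever_pad in the frame of chamber below 0.075 m and distance between lever and saddle below 0.006 m and linear speed of lever below 0.02 m/s); the robot touches nothing.
It fails at once if the lever is lifted out of its saddle (pin more than 12 mm away) (distance between lever and saddle above 0.012 m).
It fails at once if the robot lifts or leans on the lid itself (more than 6 N) (contact force between any of the arm, the fingers and lid_plate above 6 N).
It fails at once if a thing lying around is moved by more than 30 mm (distance of any of clamp, gasket, wrench, jar, screwdriver, spool, tape from where it was at the start of the episode above 0.03 m).
It also fails if it takes over 40 s, if anything falls off the work surface, if the arm or the gripper's body presses on something with over 40 N, if the wrist force passes 120 N, or if a joint passes its speed limit or range.

### The arm

A 6-joint arm with a two-finger parallel gripper is mounted at the origin on a cart in front of the work surface, level with it; the furniture and walls round the work are solid. World frame = base frame: x ahead of the robot, y to its left, z up, the work surface at z = 0. Lengths are in m, angles in rad, forces in N, time in s.
With the tool pointing down it reaches from about 0.325 to 0.9 m from the base axis. Payload 6.1 kg.
Tool frame: the origin (TCP) lies at the very end of the fingers, on their centre line; the grasp point (between the pads) lies r.tcp_to_grasp behind it (r.tcp_to_grasp is the distance from the TCP to the grasp point, in m); z points along the fingers, y is the direction in which the jaws open and shut (so a half turn about z gives the same grasp; the last joint's range is limited). The gripper opens to 87 mm and grips with 3 to 60 N. Pads are 19 mm wide; open, the fingers measure 117 mm over their backs; the gripper's body (75 mm by 190 mm) begins 51 mm behind the grasp point.
Start: joints at [1.021, 0.22, 1.526, -0, 1.395, -0.126], TCP at [0.257, 0.57, 0.186] pointing down, gripper open.
Joint ranges: [-2.98, 2.98], [-0.91, 2.08], [0.09, 2.57], [-1.24, 4.39], [0.2, 2.65], [-2.68, 2.68]. Speed limits (rad/s): [2.57, 2.57, 3.01, 3.14, 3.14, 3.14].

### API

Orientations are given as [roll, pitch, yaw] about the fixed x, y, z axes, in that order (R = Rz(yaw) Ry(pitch) Rx(roll)).
In Python, from plant import monitor, viewer, r gives the robot as it stands. The module is installed in compiled form; this text tells all that it offers.
- The arm moves only by the shell command python3 -m creep 'ROWS' [OPENING] [FORCE]. ROWS is JSON, one flat list of numbers, 6 for each row, row after row: the shift along the tool's x, y, z in m, then the turn, a rotation vector about the tool's x, y, z in rad. A call has 1 to 8 rows; each row shifts and turns the pose as measured when the row begins, along the tool's axes as they then stand; what a row does not reach is not made up. A row lasts 1/12 s, in which the tool goes at most 41.7 mm and 7.16 degrees, less where a joint would pass 70% of its speed; a pose out of reach is approached as far as the arm can. A call is refused whole if a number of a shift passes 0.0417 or a number of a turn 0.125, either way. A call with a gripper value outside its range is refused whole. OPENING is the finger opening in m, from 0 to 0.087, set as the call begins (- or left out, the last holds). The fingers move at their own pace and stop on an object; FORCE is the grip in N (left out, the last holds). Time passes only in rows, so rows that do not move let the fingers close. It gives the time, the measured TCP pose, the force and the opening at its end, in the units of the state.
- monitor.get_state(): the state, without advancing time (a new reading comes with each control period).
- viewer.grab_frame(name): name is "scene" or "top" or "wrist"; returns the picture (420x560x3 uint8, red, green, blue); there is no depth.
- viewer.get_calibration(name): a dict with "intrinsics" (3x3 intrinsics, pixels), "distortion" ([k1, k2, p1, p2, k3] as OpenCV has them; the pictures are not rectified), "world_from_camera" (4x4, takes a point from camera to world coordinates). Camera axes: x right, y down, z forward; pixel columns grow to the right and rows downward; lengths in m; the calibration is good to about 2 mm. A picture is of the moment at which its call begins: read the wrist's pose just before it. get_calibration takes no time and is no camera call; for the wrist camera it gives the pose at the moment of the call.
- r.hand_in(): hands the job in, once; it reports no verdict.
Trained networks look in the newest picture that a camera, given by its name, has taken for a name from the list of things; names that differ only in an ending like _2 or _b are one class to them, and where a whole thing is asked for, a point or a joint stands for the part that bears it (a point fixed in the world has none). Each returns a list of dicts, best first, with "confidence" (0 to 1); they miss things now and then, are a little off and sometimes report something else, mostly with a low value. They report only what shows in the picture. A call takes as long as a camera call.
- viewer.recognise(camera, thing): "location" ([x, y, z] in m, in the coordinates of the camera as it stood for that picture, good to about 4 mm: the middle of the surface that is visible of it).
The state is a dict: "t": time; "q": joint angles; "dq": joint speeds; "tau": joint torques, N m; "tool_pos": TCP position; "ee_rot": TCP orientation; "ft_force": force on the tool from outside, world axes, zero at the start; "moment": the same for the moment, N m; "width": finger opening in m.
Only numpy, scipy, OpenCV 4.12 (cv2) and the standard library are available. Lean on these libraries where they do the work, as an engineer would, in place of code of your own. Each camera call takes 0.05 s, during which the arm holds its last target.

## Working session

There is one attempt and no reset: what is moved stays moved. The work goes in short steps, Python scripts to look and compute and a shell command to move; the robot and the scene stay as the last step left them, time stands still between calls to the robot, and variables do not carry over. Pictures are saved under pics/ and viewed, and the job is handed in when it is done.

```bash
mkdir -p pics; ls; cat > h.py <<'E'
import numpy as np, cv2
from plant import monitor, viewer, r
def st():
    s=monitor.get_state()
    print('t',round(s['t'],2),'pos',np.round(s['tool_pos'],4),'rot',np.round(s['ee_rot'],3),'f',np.round(s['ft_force'],1),'w',round(s['width'],4)); return s
def snap(n,f):
    im=viewer.grab_frame(n); cv2.imwrite('pics/'+f,im[:,:,::-1]); return im
def rec(n,th):
    T=np.array(viewer.get_calibration(n)['world_from_camera'])
    for d in viewer.recognise(n,th)[:2]:
        p=T@np.r_[d['location'],1]; print(n,th,round(d['confidence'],2),np.round(p[:3],4))
E
python3 - <<'E'
from h import *
s=st(); print(np.round(s['q'],3))
snap('top','t0.png'); 
for t in ['catch_peg','catch_pin','lever_pad','lever','chamber']: rec('top',t)
snap('scene','s0.png')
for t in ['catch_peg','catch_pin','lever_pad','lever','chamber']: rec('scene',t)
st()
E
```

```text
pics
t 0.0 pos [0.2567 0.5691 0.1853] rot [-3.14  -0.     2.718] f [0.  0.4 1. ] w 0.0869
[ 1.021  0.221  1.528 -0.     1.395 -0.126]
top catch_peg 0.52 [ 0.4813 -0.1334  0.1071]
top catch_peg 0.2 [ 0.5664 -0.104   0.1032]
top catch_pin 0.94 [ 0.5653 -0.1053  0.0967]
top lever_pad 0.94 [0.5266 0.1106 0.1251]
top lever 0.83 [0.5287 0.1059 0.1242]
top chamber 0.62 [ 0.5726 -0.1032  0.097 ]
scene catch_peg 0.59 [ 0.4747 -0.1474  0.1057]
scene catch_pin 0.57 [ 0.5501 -0.1595  0.0837]
scene catch_pin 0.18 [0.5219 0.09   0.1203]
scene lever 0.86 [0.5231 0.0909 0.118 ]
scene lever 0.62 [ 0.5504 -0.1584  0.0768]
scene chamber 0.79 [ 0.5504 -0.1562  0.0812]
t 0.6 pos [0.257  0.5697 0.1865] rot [ 3.142 -0.     2.718] f [-0.   0.3  0.3] w 0.0869
```

View pics/t0.png

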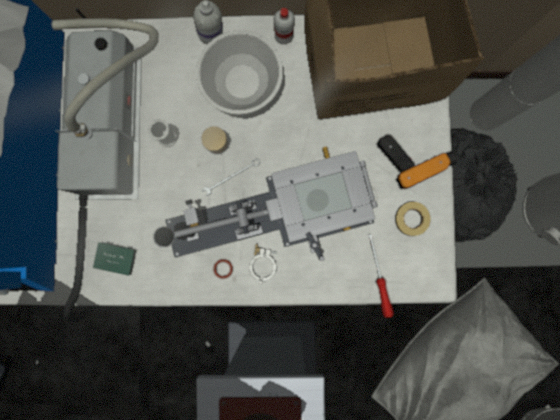

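View pics/s0.png

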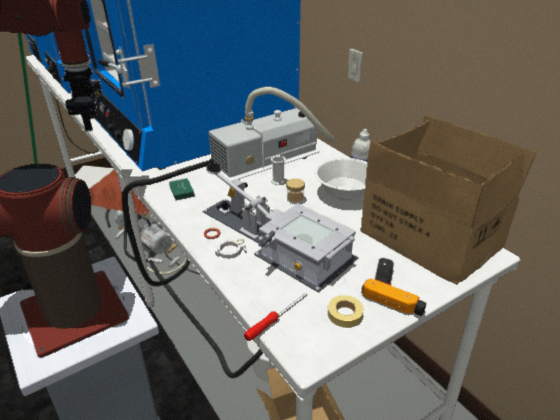

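The top view shows the pad at about (164,236), the catch at about (316,245) and the chamber tilted roughly 15°. I'll enlarge the crop to measure it better.

```bash
cat >> h.py <<'E'
def proj(n,P):
    c=viewer.get_calibration(n); T=np.linalg.inv(np.array(c['world_from_camera']))
    return cv2.projectPoints(np.array(P,float).reshape(-1,3),cv2.Rodrigues(T[:3,:3])[0],T[:3,3],np.array(c['intrinsics'],float),np.array(c['distortion'],float))[0].reshape(-1,2)
def back(n,px,z,c=None):
    c=c or viewer.get_calibration(n); T=np.array(c['world_from_camera'])
    u=cv2.undistortPoints(np.array([[px]],float),np.array(c['intrinsics'],float),np.array(c['distortion'],float)).ravel()
    d=T[:3,:3]@np.r_[u,1]; o=T[:3,3]; return o+d*(z-o[2])/d[2]
E
python3 - <<'E'
from h import *
im=cv2.imread('pics/t0.png')
cv2.imwrite('pics/t0a.png',cv2.resize(im[180:280,140:240],None,fx=6,fy=6,interpolation=3))
cv2.imwrite('pics/t0b.png',cv2.resize(im[170:270,260:390],None,fx=6,fy=6,interpolation=3))
im=cv2.imread('pics/s0.png')
cv2.imwrite('pics/s0a.png',cv2.resize(im[160:290,200:360],None,fx=5,fy=4.6,interpolation=3))
E
```

```text
(no output)
```

View pics/t0a.png

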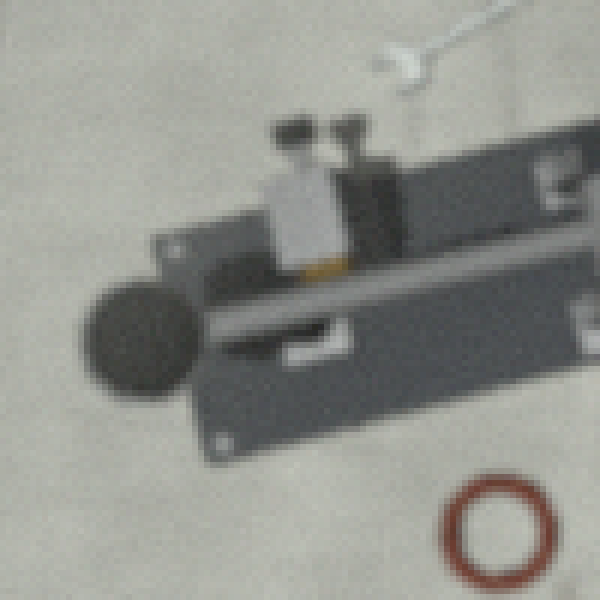

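View pics/t0b.png

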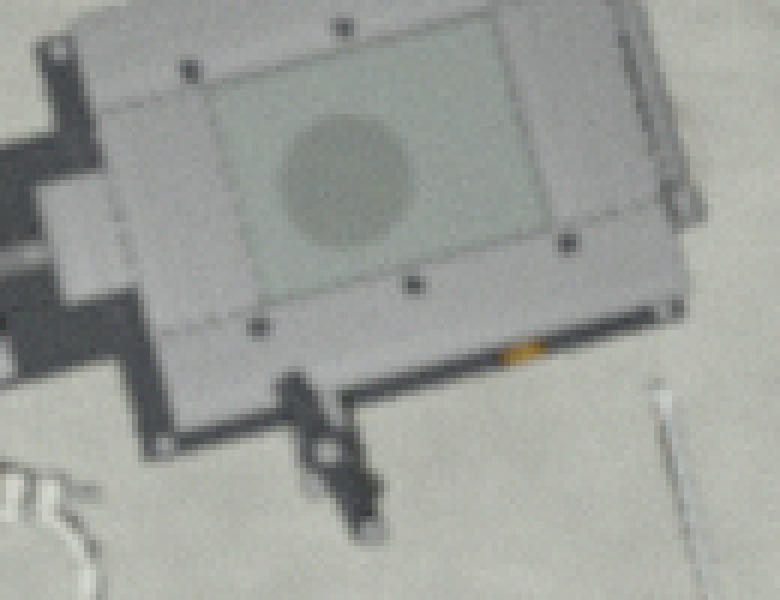

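View pics/s0a.png

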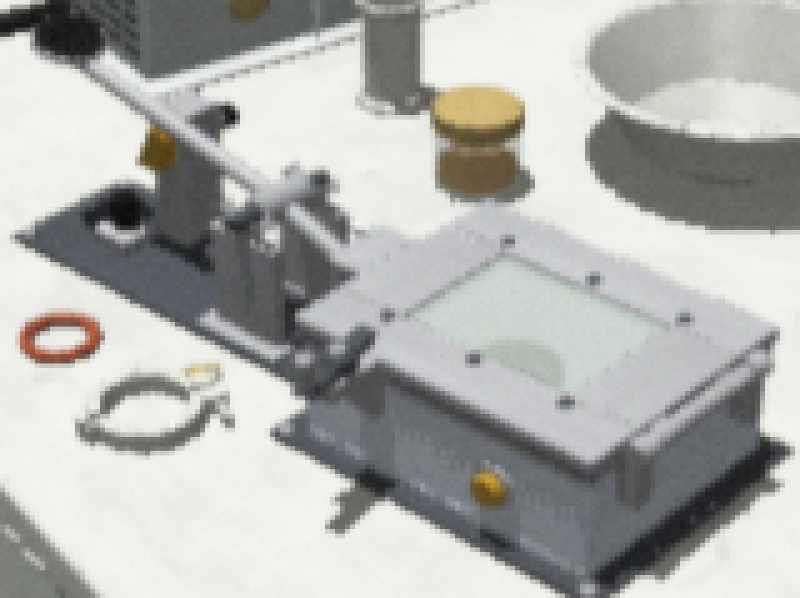

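```bash
python3 - <<'E'
from h import *
B=lambda x,y,z:back('top',(x,y),z)
pad=B(163.4,236,.156);peg=B(321,258,.128);pin=B(314.1,244.7,.106)
a=B(140+174/6,180+248/6,.005);b=B(140+220/6,180+444/6,.005); c1=B(260+163/6,170+443/6,.005);c2=B(260+665/6,170+308/6,.005)
for n in ['pad','peg','pin','a','b','c1','c2']: print(n,np.round(eval(n),4))
print('front dir',np.arctan2(*(c1-c2)[[1,0]]),np.linalg.norm(peg-pin),'peg dir',np.arctan2(*(peg-pin)[[1,0]]))
c=viewer.get_calibration('wrist');print(np.round(c['world_from_camera'],3))
for n in ['clamp','gasket']: rec('top',n)
E
```

```text
pad [0.5061 0.2017 0.156 ]
peg [ 0.4527 -0.1497  0.128 ]
pin [ 0.483  -0.1357  0.106 ]
a [0.5465 0.2259 0.005 ]
b [0.4637 0.206  0.005 ]
c1 [ 0.4862 -0.0732  0.005 ]
c2 [ 0.5398 -0.2849  0.005 ]
front dir 1.818758009314201 0.03993726462364342 peg dir -2.707872417862496
[[ 0.412  0.878  0.243  0.19 ]
 [ 0.911 -0.397 -0.109  0.6  ]
 [ 0.001  0.266 -0.964  0.385]
 [ 0.     0.     0.     1.   ]]
top clamp 0.92 [ 0.4434 -0.0088  0.019 ]
top clamp 0.74 [ 0.5441 -0.389   0.0235]
top gasket 0.47 [0.4273 0.0891 0.0058]
```

Consistent geometry: chamber yaw ≈ 0.245, catch angle ≈ 0.19, pad–pin offsets plausible. The tool's −x axis already points along the peg's chord, so no turn is needed. Next I'll travel over there with the fingers closed.

```bash
python3 -m creep '[-0.024,-0.031,0,0,0,0,-0.024,-0.031,0,0,0,0,-0.024,-0.031,0,0,0,0,-0.024,-0.031,0,0,0,0,-0.024,-0.031,0,0,0,0,-0.024,-0.031,0,0,0,0,-0.024,-0.031,0,0,0,0,-0.024,-0.031,0,0,0,0]' 0 20; python3 -c "
from h import *
s=st();print(np.round(s['q'],3),r.tcp_to_grasp)"
```

```text
t: 1.37
tool_pos: [0.3299, 0.2596, 0.1832]
ee_rot: [3.141, -0.001, 2.73]
ft_force: [1.2, -0.8, -0.1]
width: 0.042
t 1.37 pos [0.3299 0.2596 0.1832] rot [ 3.141e+00 -1.000e-03  2.730e+00] f [ 1.2 -0.8 -0.1] w 0.042
[ 4.770e-01 -2.930e-01  2.032e+00  1.000e-03  1.403e+00 -6.820e-01] 0.0187
```

```bash
python3 -m creep '[-0.024,-0.031,0,0,0,0,-0.024,-0.031,0,0,0,0,-0.024,-0.031,0,0,0,0,-0.024,-0.031,0,0,0,0,-0.024,-0.031,0,0,0,0,-0.024,-0.031,0,0,0,0,-0.024,-0.031,0,0,0,0,-0.024,-0.031,0,0,0,0]'; python3 - <<'E'
from h import *
st(); c=viewer.get_calibration('wrist'); snap('wrist','w1.png'); rec('wrist','catch_peg'); rec('wrist','catch_pin')
c=viewer.get_calibration('wrist')
import json; json.dump({k:np.array(v).tolist() for k,v in c.items()},open('w1.json','w')); st()
E
```

```text
t: 2.03
tool_pos: [0.4083, -0.0593, 0.1867]
ee_rot: [3.136, 0.011, 2.733]
ft_force: [0.8, 1.5, 0.7]
width: 0.0007
t 2.03 pos [ 0.4083 -0.0593  0.1867] rot [3.136 0.011 2.733] f [0.8 1.5 0.7] w 0.0007
wrist catch_pin 0.89 [0.5155 0.1306 0.0109]
t 2.18 pos [ 0.4083 -0.0598  0.1864] rot [3.136 0.01  2.727] f [ 0.1 -0.1 -0. ] w 0.0004
```

View pics/w1.png

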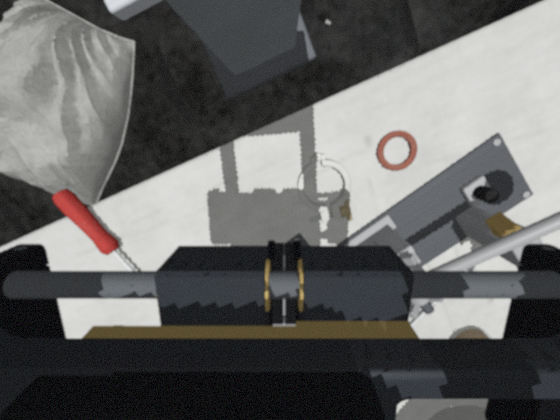

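The wrist view is blocked by the fingers: it looks back toward the robot, with the gasket at (397,150), the clamp at (322,180) and no catch visible. I'll check the peg and pin hypothesis by projecting them into both stored views instead.

```bash
python3 - <<'E'
from h import *
o=np.array([.5604,-.0156]);y=.245;R=np.array([[np.cos(y),-np.sin(y)],[np.sin(y),np.cos(y)]])
def W(l,z): return np.r_[o+R@np.array(l),z]
pin=np.array([-.1042,-.0977])
for ca in (0,.1,.2):
  d=.034*np.array([-np.cos(ca),-np.sin(ca)])
  for n in('scene','top'): print(ca,n,np.round(proj(n,[W(pin,.106),W(pin+d,.128),W(pin+d,.106),W([0,.224],.156),W([0,.045],.098)]),1).tolist(), np.round(W(pin+d,.12),4))
for n,(x0,y0,fx) in {'s0':(270,210,8),'t0':(290,225,10)}.items():
  im=cv2.imread(f'pics/{n}.png');c=im[y0:y0+50,x0:x0+60]
  c=cv2.resize(c,None,fx=12,fy=12,interpolation=3)
  nm='scene' if n=='s0' else 'top'
  d=.034*np.array([-np.cos(.19),-np.sin(.19)])
  for p,col in zip(proj(nm,[W(pin,.106),W(pin+d,.128),W(pin+d,.106)]),[(0,0,255),(0,255,0),(255,0,0)]):
    cv2.circle(c,(int((p[0]-x0+.5)*12),int((p[1]-y0+.5)*12)),4,col,-1)
  cv2.imwrite(f'pics/{n}p.png',c)
E
```

```text
0 scene [[267.0, 236.6], [257.8, 235.8], [258.0, 242.6], [213.5, 166.3], [255.9, 203.2]] [ 0.45   -0.1439  0.12  ]
0 top [[314.1, 244.7], [318.4, 259.2], [317.9, 259.0], [163.4, 236.0], [243.3, 217.1]] [ 0.45   -0.1439  0.12  ]
0.1 scene [[267.0, 236.6], [258.8, 236.3], [259.0, 243.1], [213.5, 166.3], [255.9, 203.2]] [ 0.451  -0.1472  0.12  ]
0.1 top [[314.1, 244.7], [319.9, 258.8], [319.3, 258.5], [163.4, 236.0], [243.3, 217.1]] [ 0.451  -0.1472  0.12  ]
0.2 scene [[267.0, 236.6], [259.8, 236.8], [260.1, 243.5], [213.5, 166.3], [255.9, 203.2]] [ 0.4523 -0.1503  0.12  ]
0.2 top [[314.1, 244.7], [321.3, 258.2], [320.6, 257.9], [163.4, 236.0], [243.3, 217.1]] [ 0.4523 -0.1503  0.12  ]
```

View pics/s0p.png

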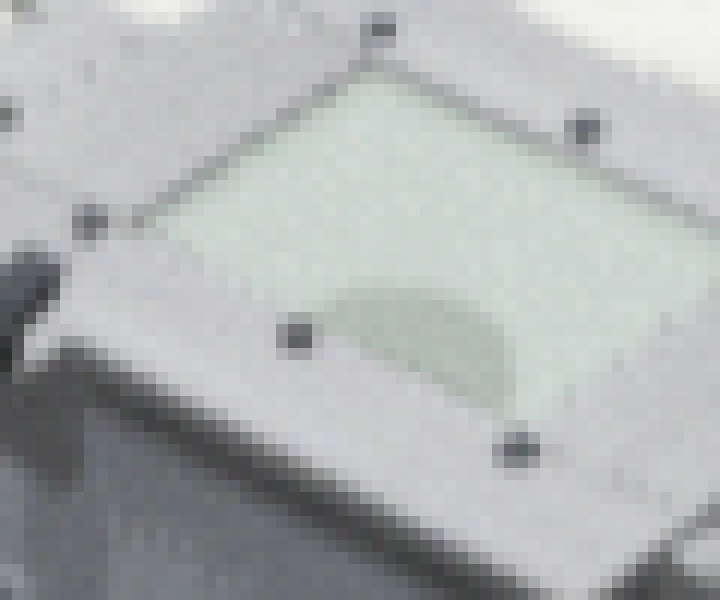

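View pics/t0p.png

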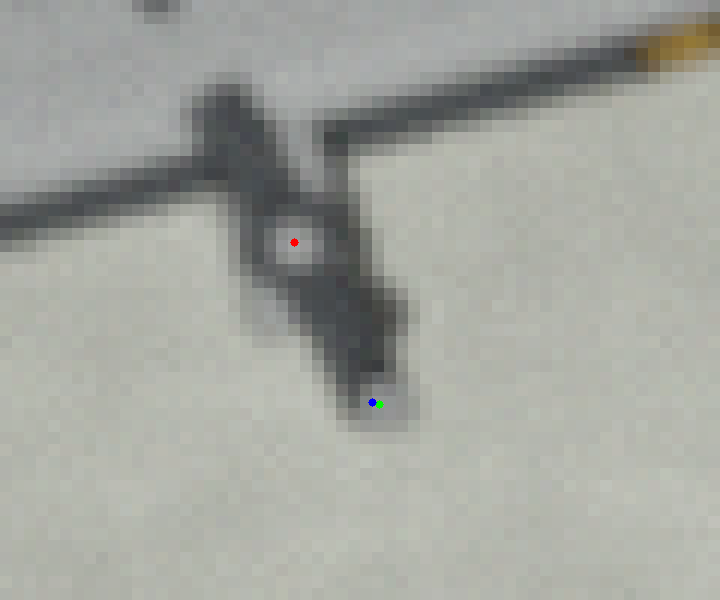

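The top view agrees: the pin (red) and peg (green) dots sit on the features. The scene crop only shows the catch at its left edge, at about (272,232), consistent with the roughly (260,237) projection. Now I'll move to the standoff and descend.

```bash
python3 -m creep '[-0.024,-0.034,0,0,0,0,-0.025,-0.034,0,0,0,0,0,0,0,0,0,0]'; python3 -c "
from h import *
st()"
```

```text
t: 2.43
tool_pos: [0.4261, -0.1371, 0.1866]
ee_rot: [3.134, 0.01, 2.733]
ft_force: [-0.7, 0.8, -0.2]
width: 0.0008
t 2.43 pos [ 0.4261 -0.1371  0.1866] rot [3.134 0.01  2.733] f [-0.7  0.8 -0.2] w 0.0008
```

```bash
python3 -m creep '[0,-0.004,0.03,0,0,0,0,-0.001,0.03,0,0,0,0,0,0.013,0,0,0,0,0,0,0,0,0]'; python3 - <<'E'
from h import *
st()
snap('top','t1.png');snap('scene','s1.png')
im=cv2.imread('pics/t1.png');a=cv2.resize(im[200:290,270:360],(400,400),interpolation=3)
im=cv2.imread('pics/s1.png');b=cv2.resize(im[190:280,220:310],(400,400),interpolation=3)
cv2.imwrite('pics/c1.png',np.hstack([a,b]))
E
```

```text
t: 2.77
tool_pos: [0.4273, -0.1382, 0.1133]
ee_rot: [3.132, 0.014, 2.734]
ft_force: [-0.2, 0.6, -1.5]
width: 0.0004
t 2.77 pos [ 0.4273 -0.1382  0.1133] rot [3.132 0.014 2.734] f [-0.2  0.6 -1.5] w 0.0004
```

View pics/c1.png

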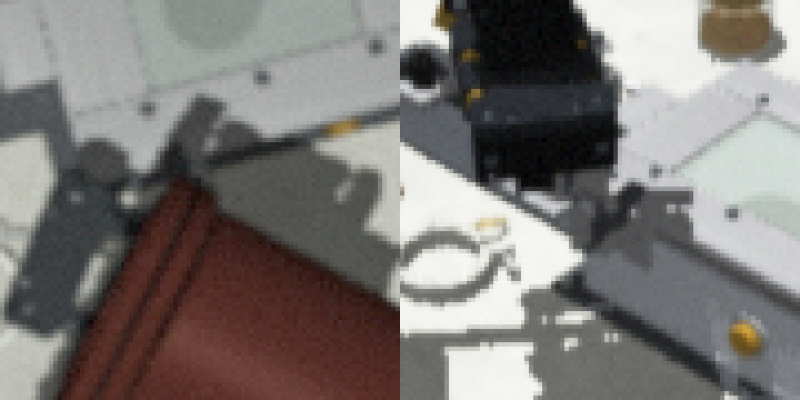

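No contact yet; the arm hides the catch from above, and in the scene view the finger stands beside the peg at about (590,180). Now I'll push gently.

```bash
python3 -m creep '[-0.008,-0.004,0,0,0,0,-0.01,0,0,0,0,0,-0.01,0,0,0,0,0,-0.01,0,0,0,0,0]';python3 -m creep '[-0.01,0,0,0,0,0,-0.01,0,0,0,0,0,0,0,0,0,0,0]'; python3 - <<'E'
from h import *
s=st();p=s['tool_pos'];print(p[0]*.916-p[1]*.4,p[0]*.4+p[1]*.916)
snap('scene','s2.png')
im=cv2.imread('pics/s2.png');b=cv2.resize(im[190:280,220:310],(500,500),interpolation=3)
cv2.imwrite('pics/c2.png',b)
E
```

```text
t: 3.2
tool_pos: [0.4673, -0.1577, 0.1222]
ee_rot: [3.133, 0.026, 2.738]
ft_force: [-0.4, -0.1, 0.2]
width: 0.0007
t: 3.45
tool_pos: [0.4933, -0.1685, 0.1278]
ee_rot: [3.133, 0.036, 2.739]
ft_force: [-0.2, -0.0, -0.1]
width: 0.0004
t 3.45 pos [ 0.4933 -0.1685  0.1278] rot [3.133 0.036 2.739] f [-0.2 -0.  -0.1] w 0.0004
0.5192963979324128 0.04295241746997705
```

View pics/c2.png

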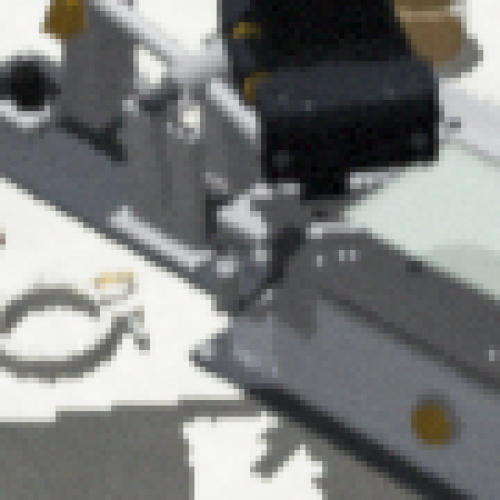

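```bash
python3 -m creep '[0,0,-0.03,0,0,0,0.03,0.02,-0.03,0,0,0,0.03,0.02,0,0,0,0,0.03,0.02,0,0,0,0,0.03,0.02,0,0,0,0,0.03,0.02,0,0,0,0,0,0,0,0,0,0]'; python3 - <<'E'
from h import *
st();snap('top','t3.png');snap('scene','s3.png')
im=cv2.imread('pics/t3.png');a=cv2.resize(im[200:290,270:360],(400,400),interpolation=3)
im=cv2.imread('pics/s3.png');b=cv2.resize(im[190:280,220:310],(400,400),interpolation=3)
cv2.imwrite('pics/c3.png',np.hstack([a,b]))
E
```

```text
t: 4.08
tool_pos: [0.3925, -0.0168, 0.1866]
ee_rot: [3.131, 0.039, 2.734]
ft_force: [0.2, -1.0, -0.2]
width: 0.0006
t 4.08 pos [ 0.3925 -0.0168  0.1866] rot [3.131 0.039 2.734] f [ 0.2 -1.  -0.2] w 0.0006
```

View pics/c3.png

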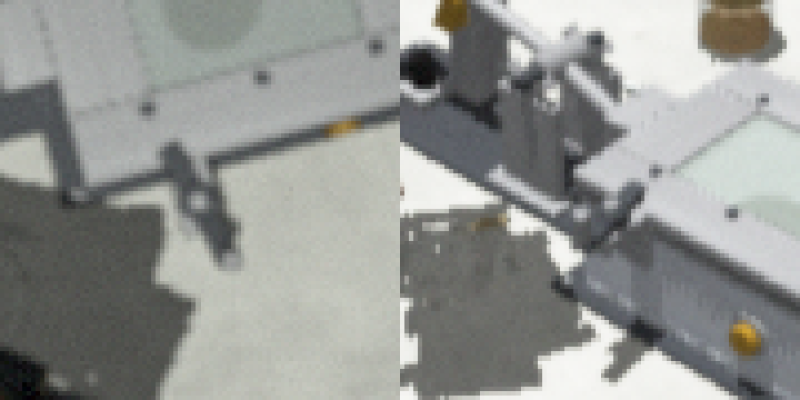

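View pics/t3.png

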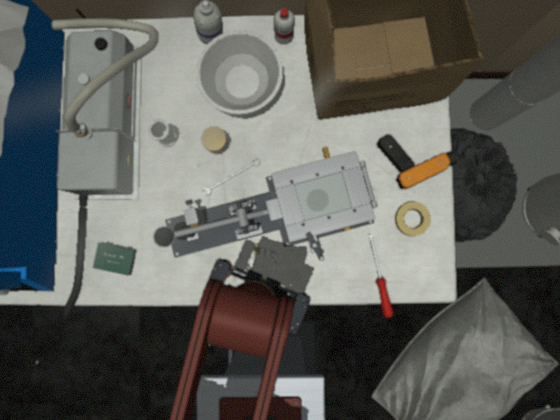

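The catch did not move: the top crop shows it still at (200,200)–(232,260). The tool rose and pitched during the push. I'll work out a levelled retry and advance in small steps.

```bash
cat >> h.py <<'E'
from scipy.spatial.transform import Rotation as Ro
def plan(tgt,yaw):
    s=st();R=Ro.from_euler('xyz',s['ee_rot']);D=Ro.from_euler('xyz',[np.pi,0,yaw])
    print('shift tool',np.round(R.inv().apply(np.array(tgt)-s['tool_pos']),4),'rv',np.round((R.inv()*D).as_rotvec(),3))
E
python3 - <<'E'
from h import *
plan([.4257,-.1423,.186],2.73); s=monitor.get_state(); print(np.round(s['q'],3),np.round(s['tau'],1))
E
```

```text
t 4.18 pos [ 0.3953 -0.02    0.1874] rot [3.132 0.043 2.733] f [ 0.7 -1.3 -1.1] w 0.0004
shift tool [-0.0763 -0.1002  0.0038] rv [0.009 0.043 0.004]
[-2.530e-01 -4.130e-01  2.113e+00  2.000e-03  1.398e+00 -1.416e+00] [  1.  -20.6 -38.3   0.1   0.1   0.2]
```

```bash
python3 -m creep '[-0.024,-0.032,0.001,0.009,0.043,0.004,-0.024,-0.032,0,0,0,0,-0.024,-0.03,0,0,0,0,0,0,0,0,0,0]'; python3 - <<'E'
from h import *
plan([.4257,-.1423,.186],2.73)
E
```

```text
t: 4.52
tool_pos: [0.4277, -0.1401, 0.1896]
ee_rot: [-3.141, 0.006, 2.738]
ft_force: [-1.2, -0.8, 0.7]
width: 0.0004
t 4.52 pos [ 0.4277 -0.1401  0.1896] rot [-3.141  0.006  2.738] f [-1.2 -0.8  0.7] w 0.0004
shift tool [ 0.001  -0.0029  0.0036] rv [-0.     0.006  0.008]
```

Now I'll descend to about 0.110.

```bash
python3 -m creep '[0.001,-0.003,0.035,0,0.006,0.008,0,0,0.03,0,0,0,0,0,0.012,0,0,0,0,0,0,0,0,0]'; python3 - <<'E'
from h import *
plan([.4257,-.1423,.111],2.73)
E
```

```text
t: 4.85
tool_pos: [0.4294, -0.1519, 0.1122]
ee_rot: [-3.14, 0.006, 2.718]
ft_force: [-0.3, -0.1, 0.9]
width: 0.0001
t 4.85 pos [ 0.4294 -0.1519  0.1122] rot [-3.14   0.006  2.718] f [-0.3 -0.1  0.9] w 0.0001
shift tool [0.0073 0.0073 0.0012] rv [-0.002  0.006 -0.012]
```

```bash
python3 -m creep '[0.003,0.010,0,0,0.006,0,0,0,0,0,0,0]';python3 -m creep '[-0.006,0,0.001,0,0,0,0,0,0,0,0,0]';  python3 -m creep '[-0.006,0,0,0,0,0,0,0,0,0,0,0]'; python3 -m creep '[-0.006,0,0,0,0,0,0,0,0,0,0,0]'; python3 - <<'E'
from h import *
s=st();p=s['tool_pos'];print(p[0]*.916-p[1]*.4,p[0]*.4+p[1]*.916)
E
```

```text
t: 5.02
tool_pos: [0.4306, -0.1421, 0.112]
ee_rot: [-3.14, -0.003, 2.715]
ft_force: [0.7, 0.2, -0.8]
width: 0.0003
t: 5.18
tool_pos: [0.4381, -0.145, 0.1131]
ee_rot: [-3.139, 0.001, 2.716]
ft_force: [-0.2, -0.1, 0.3]
width: 0.0002
t: 5.35
tool_pos: [0.4458, -0.1482, 0.1152]
ee_rot: [-3.139, 0.005, 2.717]
ft_force: [-0.2, 0.3, 0.3]
width: 0.0
t: 5.52
tool_pos: [0.453, -0.1512, 0.1165]
ee_rot: [-3.139, 0.007, 2.717]
ft_force: [0.5, -0.0, -0.1]
width: 0.0007
t 5.52 pos [ 0.453  -0.1512  0.1165] rot [-3.139  0.007  2.717] f [ 0.5 -0.  -0.1] w 0.0007
0.4754035630201372 0.04264523166675871
```

```bash
python3 - <<'E'
from h import *
st();snap('scene','s4.png');snap('wrist','w4.png');snap('top','t4.png')
im=cv2.imread('pics/t4.png');a=cv2.resize(im[200:290,270:360],(400,400),interpolation=3)
im=cv2.imread('pics/s4.png');b=cv2.resize(im[205:265,240:300],(400,400),interpolation=3)
cv2.imwrite('pics/c4.png',np.hstack([a,b]))
E
```

```text
t 5.52 pos [ 0.453  -0.1512  0.1165] rot [-3.139  0.007  2.717] f [ 0.5 -0.  -0.1] w 0.0007
```

View pics/c4.png

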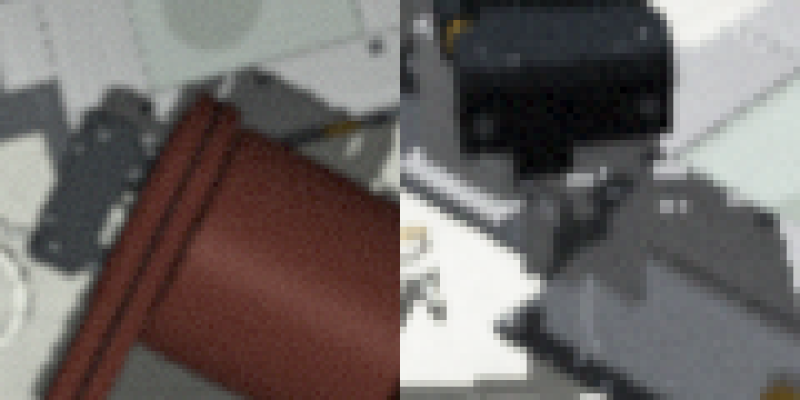

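View pics/w4.png

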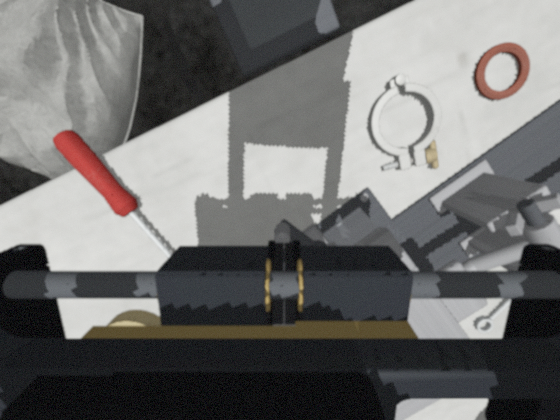

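```bash
python3 - <<'E'
from h import *
s=st();p=s['tool_pos']
print(proj('wrist',[p,[.4523,-.1503,.128],[.483,-.1358,.106],[.492,-.169,.128]]).round(0))
print(back('wrist',(283,228),.128),back('wrist',(285,320),.1165))
print(proj('wrist',[[.4427,-.0088,.01],[.4273,.0891,.005]]).round(0))
im=cv2.imread('pics/w4.png');cv2.imwrite('pics/w4c.png',cv2.resize(im[160:340,200:420],None,fx=3.3,fy=3.3,interpolation=3))
E
```

```text
t 5.67 pos [ 0.4516 -0.1505  0.1158] rot [-3.139  0.005  2.717] f [ 0.2  0.3 -0.2] w 0.0002
[[284. 237.]
 [285. 244.]
 [319. 260.]
 [284. 302.]]
[ 0.44135778 -0.14667263  0.128     ] [ 0.51351574 -0.17772323  0.1165    ]
[[411. 136.]
 [501.  78.]]
```

View pics/w4c.png

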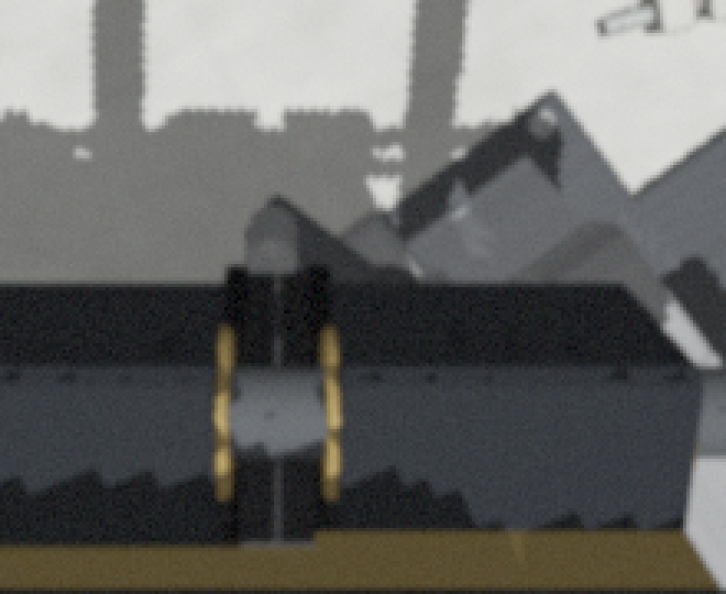

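```bash
python3 - <<'E'
from h import *
s=st();p=np.array(s['tool_pos'])
print(np.round(viewer.get_calibration('scene')['world_from_camera'],2))
print(proj('scene',[p,p+[0,0,.0187],p+[0,0,.07]]).round(1))
im=cv2.imread('pics/s4.png')
x0,y0=230,190;c=cv2.resize(im[y0:y0+75,x0:x0+75],None,fx=8,fy=8,interpolation=3)
for q,col in zip(proj('scene',[p,p+[0,0,.07],[.4523,-.1503,.128],[.4523,-.1503,.106]]),[(0,0,255),(0,255,255),(0,255,0),(255,0,0)]):
    cv2.circle(c,(int((q[0]-x0+.5)*8),int((q[1]-y0+.5)*8)),4,col,-1)
cv2.imwrite('pics/s4p.png',c)
E
```

```text
t 5.67 pos [ 0.4516 -0.1505  0.1158] rot [-3.139  0.005  2.717] f [ 0.2  0.3 -0.2] w 0.0002
[[ 0.83 -0.32  0.46 -0.06]
 [-0.56 -0.46  0.68 -1.01]
 [-0.   -0.83 -0.56  0.89]
 [ 0.    0.    0.    1.  ]]
[[259.8 240.7]
 [259.6 234.9]
 [258.9 218.6]]
```

View pics/s4p.png

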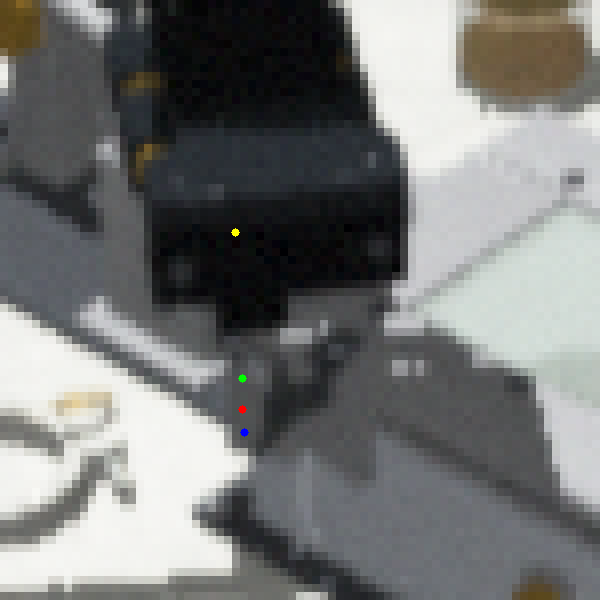

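```bash
python3 - <<'E'
from h import *
print(proj('wrist',[[.4523,-.1503,.128],[.4523,-.1503,.106],[.4465,-.153,.106]]).round(1))
for px,z in [((283,221),.106),((283,221),.1),((282,232),.128),((357,189),.005)]: print(px,z,back('wrist',px,z).round(4))
print(back('top',(287,243.6),.005))
for n in ['top','scene']:
  for f in ['t3','s3']: pass
c=viewer.get_calibration('top');print(np.round(c['world_from_camera'],3))
E
```

```text
[[284.8 244.2]
 [284.7 233.1]
 [278.2 227.7]]
(283, 221) 0.106 [ 0.4432 -0.1476  0.106 ]
(283, 221) 0.1 [ 0.4449 -0.1484  0.1   ]
(282, 232) 0.128 [ 0.4436 -0.1484  0.128 ]
(357, 189) 0.005 [ 0.4719 -0.0752  0.005 ]
[ 0.48678803 -0.07275353  0.005     ]
[[-0.013 -0.997  0.081  0.481]
 [-1.     0.014  0.008 -0.079]
 [-0.009 -0.081 -0.997  1.257]
 [ 0.     0.     0.     1.   ]]
```

```bash
python3 - <<'E'
from h import *
for px,z in [((364.5,197),.005),((283,228),.128),((283,236),.128),((397,118),.009),((501,70),.005)]: print(px,z,back('wrist',px,z).round(4))
for px,z in [((263,264),.009),((223,268),.005)]: print(px,z,back('top',px,z).round(4))
im=cv2.imread('pics/t3.png');cv2.imwrite('pics/t3z.png',cv2.resize(im[225:275,295:345],None,fx=12,fy=12,interpolation=cv2.INTER_NEAREST))
E
```

```text
(364.5, 197) 0.005 [ 0.4833 -0.071   0.005 ]
(283, 228) 0.128 [ 0.4414 -0.1467  0.128 ]
(283, 236) 0.128 [ 0.4465 -0.149   0.128 ]
(397, 118) 0.009 [ 0.4206 -0.0153  0.009 ]
(501, 70) 0.005 [0.4202 0.0903 0.005 ]
(263, 264) 0.009 [ 0.4367 -0.0122  0.009 ]
(223, 268) 0.005 [0.4276 0.0886 0.005 ]
```

View pics/t3z.png

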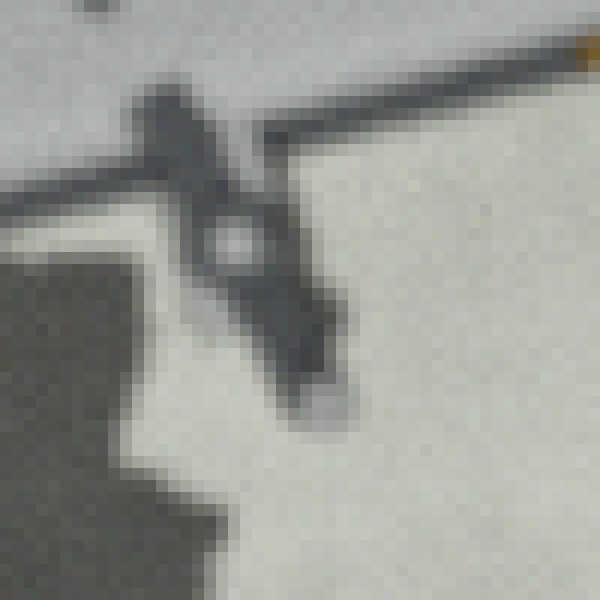

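```bash
python3 - <<'E'
from h import *
im=cv2.imread('pics/w1.png');cv2.imwrite('pics/w1c.png',cv2.resize(im[160:340,200:420],None,fx=3.3,fy=3.3,interpolation=3))
E
```

```text
(no output)
```

View pics/w1c.png

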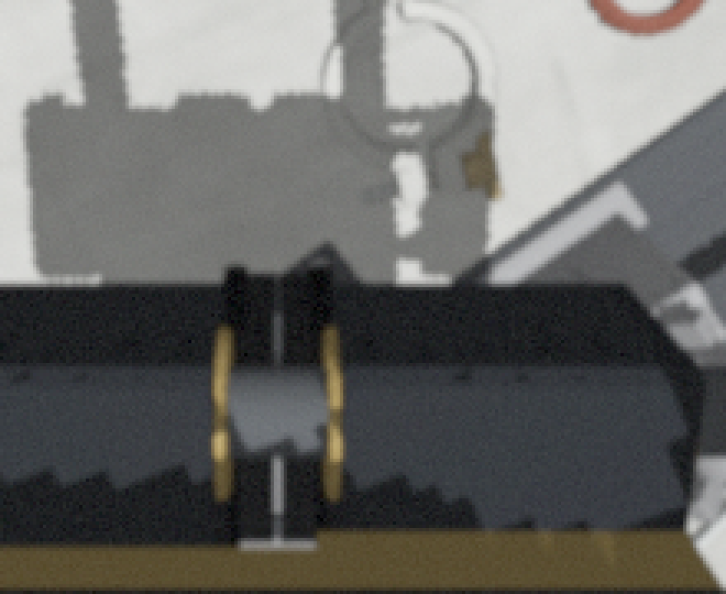

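```bash
python3 - <<'E'
from h import *
c=viewer.get_calibration('wrist');K=np.array(c['intrinsics']);print(K.round(1))
T=np.linalg.inv(c['world_from_camera']);p=np.array(monitor.get_state()['tool_pos'])
for dz in (0,.02,.03,.05,.07,.1): 
  q=p+[0,0,dz]; print(dz,(T@np.r_[q,1])[:3].round(3),proj('wrist',[q,q+.0095*np.array([-.912,.411,0]),q-.0095*np.array([-.912,.411,0])]).round(0).tolist())
E
```

```text
[[297.9   0.  283.7]
 [  0.  297.9 211.9]
 [  0.    0.    1. ]]
0 [0.    0.018 0.211] [[284.0, 237.0], [284.0, 224.0], [284.0, 249.0]]
0.02 [0.    0.023 0.192] [[284.0, 248.0], [284.0, 234.0], [284.0, 261.0]]
0.03 [0.    0.026 0.182] [[284.0, 254.0], [284.0, 240.0], [284.0, 268.0]]
0.05 [0.    0.031 0.163] [[284.0, 269.0], [284.0, 253.0], [284.0, 285.0]]
0.07 [0.    0.037 0.144] [[284.0, 288.0], [284.0, 270.0], [284.0, 305.0]]
0.1 [0.    0.045 0.115] [[284.0, 328.0], [284.0, 307.0], [284.0, 349.0]]
```

Both the wrist and scene views suggest the finger ends sit about 30 mm above the reported TCP: the tip edge is at wrist row 241 and the scene stub ends at row 231. So the fingers passed over the peg. I'll back off in front of the peg, go lower and look again.

```bash
python3 -m creep '[0.012,0,-0.003,0,0,0,0.012,0,0,0,0,0,0.006,0,0,0,0,0,0,0,0,0,0,0]'; python3 - <<'E'
from h import *
plan([.4257,-.1423,.090],2.728)
E
```

```text
t: 6.0
tool_pos: [0.4226, -0.1376, 0.1181]
ee_rot: [-3.139, 0.003, 2.717]
ft_force: [0.7, -0.3, 0.0]
width: 0.0002
t 6.0 pos [ 0.4226 -0.1376  0.1181] rot [-3.139e+00  3.000e-03  2.717e+00] f [ 0.7 -0.3  0. ] w 0.0002
shift tool [-0.0047 -0.003   0.0281] rv [-0.003  0.003 -0.011]
```

```bash
python3 -m creep '[0,-0.002,0.014,0,0,-0.011,0,0,0.014,0,0,0,0,0,0,0,0,0]'; python3 - <<'E'
from h import *
s=st();p=np.array(s['tool_pos']);snap('wrist','w5.png');snap('scene','s5.png')
a=cv2.imread('pics/w5.png')[180:280,220:320];b=cv2.imread('pics/s5.png')[190:265,230:305]
cv2.imwrite('pics/c5.png',np.hstack([cv2.resize(a,(400,400),interpolation=3),cv2.resize(b,(400,400),interpolation=3)]))
print(proj('scene',[p,p+[0,0,.03]]),proj('wrist',[p,[.4523,-.1503,.128]]))
E
```

```text
t: 6.25
tool_pos: [0.4232, -0.1403, 0.0907]
ee_rot: [-3.139, 0.008, 2.729]
ft_force: [0.7, -0.3, 0.4]
width: 0.0002
t 6.25 pos [ 0.4232 -0.1403  0.0907] rot [-3.139  0.008  2.729] f [ 0.7 -0.3  0.4] w 0.0002
[[248.70767451 250.16177546]
 [248.2082055  241.02955482]] [[284.15684267 234.35383889]
 [288.11233706 301.59045465]]
```

View pics/c5.png

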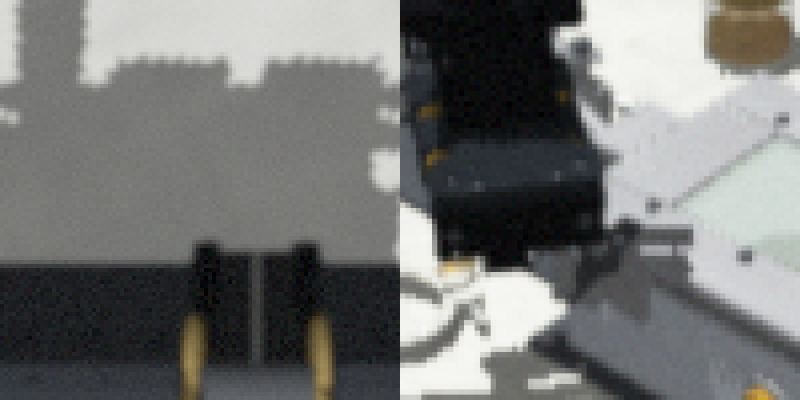

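The scene view confirms it: the black tip ends at px (250.6,240.6), matching TCP+30 mm, so the real tip is at about 0.121. I'll go 8 mm lower and push in steps.

```bash
python3 -m creep '[0,0,0.008,0,0,0,0,0,0,0,0,0]'; python3 -m creep '[-0.008,0,0.001,0,0,0,0,0,0,0,0,0]';python3 -m creep '[-0.008,0,0.001,0,0,0,0,0,0,0,0,0]';python3 -m creep '[-0.006,0,0.001,0,0,0,0,0,0,0,0,0]'
```

```text
t: 6.52
tool_pos: [0.4256, -0.1415, 0.0856]
ee_rot: [-3.138, 0.012, 2.729]
ft_force: [0.1, 0.3, 0.5]
width: 0.0003
t: 6.68
tool_pos: [0.4343, -0.1454, 0.0854]
ee_rot: [-3.138, 0.014, 2.729]
ft_force: [0.1, -0.8, -0.1]
width: 0.0007
t: 6.85
tool_pos: [0.4401, -0.1493, 0.0842]
ee_rot: [-3.136, 0.009, 2.729]
ft_force: [-0.2, -0.5, 0.4]
width: 0.0006
t: 7.02
tool_pos: [0.4444, -0.153, 0.0831]
ee_rot: [-3.132, 0.005, 2.729]
ft_force: [-1.7, -1.2, -0.0]
width: 0.0008
```

```bash
python3 -m creep '[-0.008,0.002,0.001,0,0,0,0,0,0,0,0,0]';python3 -m creep '[-0.008,0.001,0,0,0,0,0,0,0,0,0,0]'; python3 - <<'E'
from h import *
s=st();p=s['tool_pos'];print(p[0]*.916-p[1]*.4,p[0]*.4+p[1]*.916)
snap('wrist','w6.png');snap('scene','s6.png')
a=cv2.imread('pics/w6.png')[180:280,220:320];b=cv2.imread('pics/s6.png')[190:265,230:305]
cv2.imwrite('pics/c6.png',np.hstack([cv2.resize(a,(400,400),interpolation=3),cv2.resize(b,(400,400),interpolation=3)]))
E
```

```text
t: 7.18
tool_pos: [0.4513, -0.1564, 0.0821]
ee_rot: [-3.128, 0.002, 2.729]
ft_force: [1.2, 0.9, 0.3]
width: 0.0003
t: 7.35
tool_pos: [0.4593, -0.159, 0.0819]
ee_rot: [-3.128, 0.001, 2.729]
ft_force: [-0.1, -0.1, -1.4]
width: 0.0001
t 7.35 pos [ 0.4593 -0.159   0.0819] rot [-3.128e+00  1.000e-03  2.729e+00] f [-0.1 -0.1 -1.4] w 0.0001
0.4843087149438006 0.03803398154415019
```

View pics/c6.png

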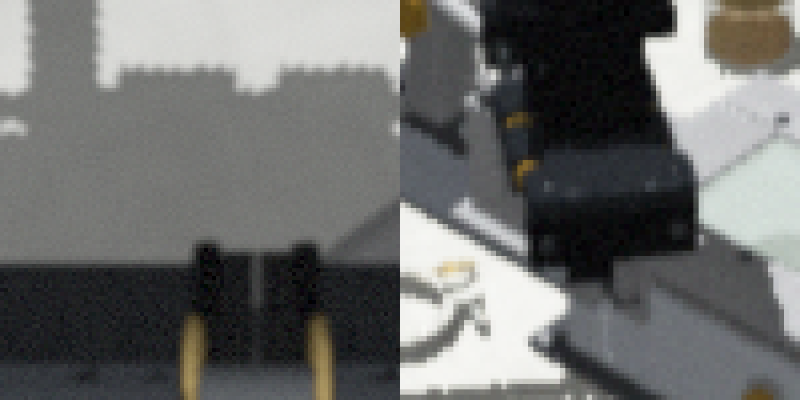

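The peg is no longer on the robot side of the finger, so it is moving. I'll continue.

```bash
python3 -m creep '[-0.007,0.001,0,0,0,0,0,0,0,0,0,0]';python3 -m creep '[-0.007,0.001,0,0,0,0,0,0,0,0,0,0]'; python3 -m creep '[-0.005,0,0,0,0,0,0,0,0,0,0,0]'; python3 - <<'E'
from h import *
s=st();p=s['tool_pos'];print(p[0]*.916-p[1]*.4,p[0]*.4+p[1]*.916)
E
```

```text
t: 7.62
tool_pos: [0.4657, -0.1599, 0.0817]
ee_rot: [-3.129, -0.0, 2.729]
ft_force: [-0.5, -0.3, 0.0]
width: 0.0002
t: 7.78
tool_pos: [0.473, -0.1612, 0.0816]
ee_rot: [-3.13, -0.001, 2.73]
ft_force: [0.4, -0.5, 0.8]
width: 0.0001
t: 7.95
tool_pos: [0.476, -0.1613, 0.0807]
ee_rot: [-3.131, -0.007, 2.73]
ft_force: [-2.7, -0.4, 1.1]
width: 0.0005
t 7.95 pos [ 0.476  -0.1613  0.0807] rot [-3.131 -0.007  2.73 ] f [-2.7 -0.4  1.1] w 0.0005
0.5005496925582538 0.04262268990570231
```

```bash
python3 -m creep '[-0.004,0,0,0,0,0,0,0,0,0,0,0]'; python3 -m creep '[0.02,0,0,0,0,0,0.03,0,-0.02,0,0,0,0.02,0.02,-0.03,0,0,0,0.02,0.03,-0.02,0,0,0,0.02,0.03,-0.02,0,0,0,0.02,0.03,0,0,0,0,0,0,0,0,0,0]'; python3 - <<'E'
from h import *
st();snap('top','t7.png');snap('scene','s7.png')
a=cv2.imread('pics/t7.png')[200:290,270:360];b=cv2.imread('pics/s7.png')[190:265,230:305]
cv2.imwrite('pics/c7.png',np.hstack([cv2.resize(a,(400,400),interpolation=3),cv2.resize(b,(400,400),interpolation=3)]))
E
```

```text
t: 8.12
tool_pos: [0.4754, -0.1612, 0.0798]
ee_rot: [-3.131, -0.019, 2.731]
ft_force: [-1.8, 0.1, 0.4]
width: 0.0005
t: 8.7
tool_pos: [0.4033, -0.0042, 0.1757]
ee_rot: [-3.136, -0.013, 2.725]
ft_force: [-0.2, -0.2, -0.6]
width: 0.0002
t 8.7 pos [ 0.4033 -0.0042  0.1757] rot [-3.136 -0.013  2.725] f [-0.2 -0.2 -0.6] w 0.0002
```

View pics/c7.png

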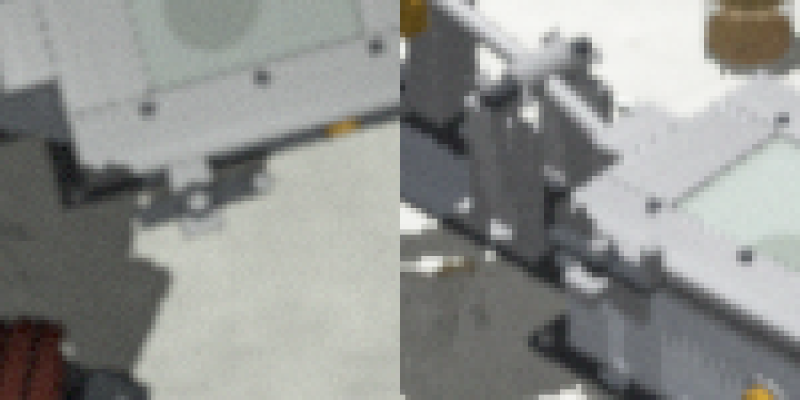

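The catch now lies parallel to the front wall, with the peg on the −y side at crop (263,183): fully aside, lid still shut. Next I'll turn the gripper so its long body axis is across the lever, clear of the bolt post, for pressing.

```bash
python3 -m creep '[0,0,-0.005,0,0,0.114,0,0,-0.005,0,0,0.114,0,0,0,0,0,0.114,0,0,0,0,0,0.114,0,0,0,0,0,0.114,0,0,0,0,0,0.114,0,0,0,0,0,0.114,0,0,0,0,0,0.1]'; python3 - <<'E'
from h import *
plan([.505,.2066,.19],1.816)
E
```

```text
t: 9.47
tool_pos: [0.4076, -0.0173, 0.183]
ee_rot: [-3.125, 0.003, 1.778]
ft_force: [0.2, -0.0, -1.1]
width: 0.0002
t 9.47 pos [ 0.4076 -0.0173  0.183 ] rot [-3.125e+00  3.000e-03  1.778e+00] f [ 0.2 -0.  -1.1] w 0.0002
shift tool [ 0.199   0.1413 -0.0099] rv [-0.016  0.003 -0.038]
```

```bash
python3 -m creep '[0.03,0.021,-0.003,-0.016,0.003,-0.038,0.032,0.023,-0.003,0,0,0,0.032,0.023,-0.003,0,0,0,0.032,0.023,0,0,0,0,0.032,0.023,0,0,0,0,0.032,0.022,0,0,0,0,0,0,0,0,0,0]'; python3 - <<'E'
from h import *
plan([.505,.2066,.19],1.816)
E
```

```text
t: 10.05
tool_pos: [0.5063, 0.1942, 0.1858]
ee_rot: [-3.14, 0.003, 1.788]
ft_force: [-1.4, -0.2, -0.2]
width: 0.0002
t 10.05 pos [0.5063 0.1942 0.1858] rot [-3.140e+00  3.000e-03  1.788e+00] f [-1.4 -0.2 -0.2] w 0.0002
shift tool [ 0.0124  0.0014 -0.0043] rv [-0.002  0.003 -0.028]
```

```bash
python3 -m creep '[0.012,0.001,0,0,0.003,-0.028,0,0,0.01,0,0,0,0,0,0.01,0,0,0,0,0,0,0,0,0]'; python3 - <<'E'
from h import *
s=st();p=np.array(s['tool_pos']);snap('wrist','w8.png');snap('scene','s8.png')
a=cv2.imread('pics/w8.png')[130:290,180:400];b=cv2.imread('pics/s8.png')[120:220,150:290]
cv2.imwrite('pics/c8.png',np.hstack([cv2.resize(a,(400,300),interpolation=3),cv2.resize(b,(400,300),interpolation=3)]))
print(proj('scene',[p,p+[0,0,.03]]),proj('wrist',[p,[.5061,.2017,.156]]))
E
```

```text
t: 10.38
tool_pos: [0.5074, 0.2034, 0.1596]
ee_rot: [-3.135, 0.002, 1.815]
ft_force: [-0.8, 0.3, -0.7]
width: 0.0005
t 10.38 pos [0.5074 0.2034 0.1596] rot [-3.135e+00  2.000e-03  1.815e+00] f [-0.8  0.3 -0.7] w 0.0005
[[213.57339791 164.90816274]
 [212.73386652 156.24073186]] [[283.96226705 235.45175345]
 [281.66260375 235.43900282]]
```

View pics/c8.png

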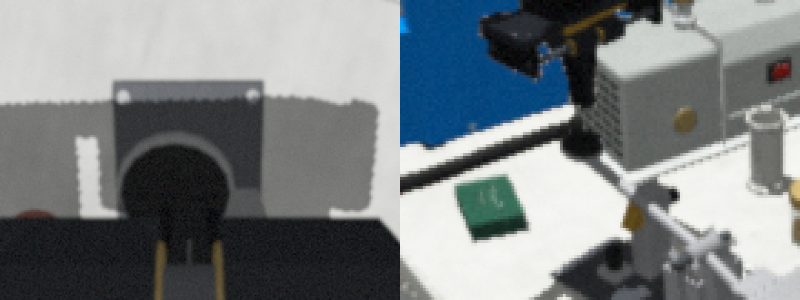

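The finger is over the pad: wrist crop shows the pad centred near (175,195) with the finger about 5 mm to its right. I'll shift slightly and press.

```bash
python3 -m creep '[0,-0.003,0.01,0,0,0,0,0,0.01,0,0,0,0,0,0.01,0,0,0]';python3 -m creep '[0,0,0.012,0,0,0,0,0,0.012,0,0,0]'; python3 -m creep '[0,0,0.012,0,0,0,0,0,0.012,0,0,0]'
```

```text
t: 10.73
tool_pos: [0.5073, 0.2006, 0.1326]
ee_rot: [3.14, 0.003, 1.811]
ft_force: [-0.7, -0.9, 0.1]
width: 0.0003
t: 10.9
tool_pos: [0.508, 0.2007, 0.1079]
ee_rot: [3.137, 0.001, 1.81]
ft_force: [-1.9, 3.2, 6.0]
width: 0.0001
t: 11.07
tool_pos: [0.5089, 0.2022, 0.0838]
ee_rot: [3.133, -0.002, 1.809]
ft_force: [-2.5, 2.3, 5.5]
width: 0.0003
```

Contact came at about 0.126 reported, as predicted. I'll keep pressing; the stop is expected near 0.022.

```bash
python3 -m creep '[0,0,0.012,0,0,0,0,0,0.012,0,0,0]'; python3 -m creep '[0,0,0.012,0,0,0,0,0,0.012,0,0,0]';python3 -c "
from h import *
plan([.505,.205,.022],1.816)"
```

```text
t: 11.23
tool_pos: [0.5089, 0.2037, 0.0596]
ee_rot: [3.132, -0.004, 1.809]
ft_force: [-3.6, -1.7, 9.3]
width: 0.0005
t: 11.4
tool_pos: [0.5099, 0.2028, 0.036]
ee_rot: [3.129, -0.002, 1.809]
ft_force: [-2.2, -4.0, 7.0]
width: 0.0005
t 11.4 pos [0.5099 0.2028 0.036 ] rot [ 3.129e+00 -2.000e-03  1.809e+00] f [-2.2 -4.   7. ] w 0.0005
shift tool [ 0.0033 -0.0044  0.014 ] rv [ 0.012 -0.002 -0.007]
```

```bash
python3 -m creep '[0,0,0.009,0,0,0,0,0,0.008,0,0,0]'; python3 -m creep '[0,0,0.007,0,0,0,0,0,0.006,0,0,0]'; python3 -c "
from h import *
st(); im=snap('scene','s9.png'); cv2.imwrite('pics/c9.png',cv2.resize(im[150:290,180:360,::-1],None,fx=4.2,fy=4.2,interpolation=3))"
```

```text
t: 11.57
tool_pos: [0.511, 0.2016, 0.0195]
ee_rot: [3.128, 0.0, 1.809]
ft_force: [-16.4, -3.7, 64.4]
width: 0.0007
t: 11.73
tool_pos: [0.5168, 0.2035, 0.0173]
ee_rot: [3.118, -0.001, 1.809]
ft_force: [-11.4, 2.7, 33.3]
width: 0.0007
t 11.73 pos [0.5168 0.2035 0.0173] rot [ 3.118e+00 -1.000e-03  1.809e+00] f [-11.4   2.7  33.3] w 0.0007
```

View pics/c9.png

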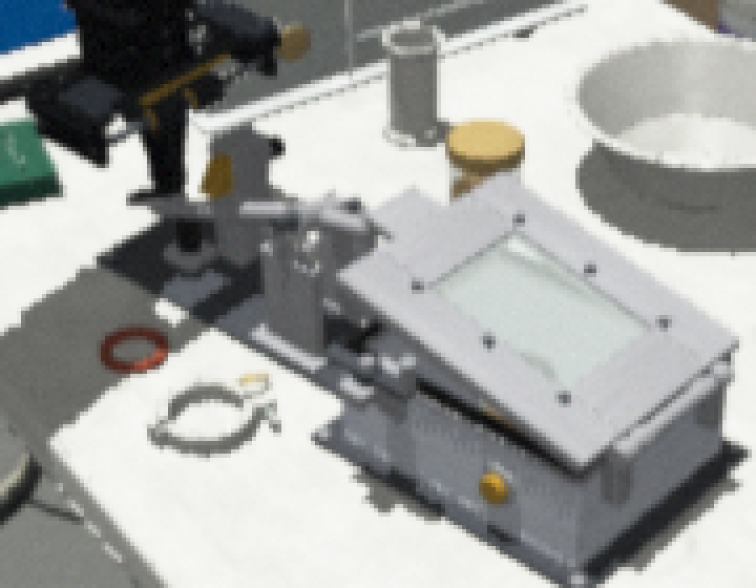

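The lever is on its stop (64 N peak), the lid is up, and the brass nose sits above the lever at about (218,172). I'll lift off gently.

```bash
python3 -m creep '[0,0,-0.004,0,0,0,0,0,-0.005,0,0,0,0,0,-0.008,0,0,0,0,0,-0.015,0,0,0,0,0,-0.03,0,0,0,0,0,-0.03,0,0,0,0,0,-0.03,0,0,0,0,0,0,0,0,0]'; python3 -c "
from h import *
st(); im=snap('scene','s10.png'); cv2.imwrite('pics/c10.png',cv2.resize(im[150:290,180:360,::-1],None,fx=4.2,fy=4.2,interpolation=3))"
```

```text
t: 12.45
tool_pos: [0.5119, 0.2022, 0.1424]
ee_rot: [3.119, -0.002, 1.807]
ft_force: [1.4, 0.5, 0.7]
width: 0.0003
t 12.45 pos [0.5119 0.2022 0.1424] rot [ 3.119e+00 -2.000e-03  1.807e+00] f [1.4 0.5 0.7] w 0.0003
```

View pics/c10.png

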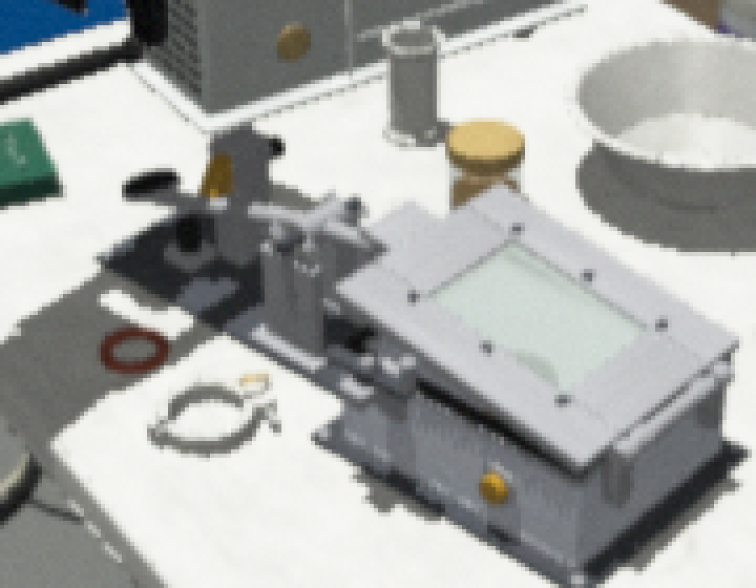

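The lever is held under the brass nose at (218,185), the pad is low, the lid is ajar and the fingers are clear. One settle-and-compare check, then I'll hand in.

```bash
python3 -m creep '[0,0,-0.03,0,0,0,0,0,-0.02,0,0,0,0,0,0,0,0,0,0,0,0,0,0,0,0,0,0,0,0,0]'; python3 -c "
from h import *
st(); im=snap('scene','s11.png'); a=cv2.imread('pics/s10.png')[195:290,250:360].astype(int); b=cv2.imread('pics/s11.png')[195:290,250:360].astype(int); print('lid diff',abs(a-b).mean()); rec('scene','lever_pad')
snap('top','t11.png')
for n in ['clamp','gasket','wrench']: rec('top',n)
r.hand_in()"
```

```text
t: 12.92
tool_pos: [0.506, 0.1995, 0.1834]
ee_rot: [3.131, -0.001, 1.806]
ft_force: [-0.1, 0.1, 0.1]
width: 0.0004
t 12.92 pos [0.506  0.1995 0.1834] rot [ 3.131e+00 -1.000e-03  1.806e+00] f [-0.1  0.1  0.1] w 0.0004
lid diff 1.7627113237639553
scene lever_pad 0.61 [0.5249 0.0729 0.0901]
scene lever_pad 0.58 [ 0.5497 -0.1596  0.0897]
top clamp 0.9 [ 0.4451 -0.0105  0.014 ]
top gasket 0.56 [0.533  0.0754 0.0949]
top gasket 0.5 [0.4266 0.0894 0.0114]
top wrench 0.43 [0.6595 0.0762 0.008 ]
the job is handed in; nothing more can be done
```

The catch is turned fully aside, the lever was pressed down to its stop, and the lid stays ajar by itself. I handed the job in at about 13 s; no verdict is reported.

**What happened**
- **Catch:** My first push missed and went over the peg, because the closed fingers really end about 30 mm above the reported TCP. Two camera views showed this. On the second, lower push the catch swung to its end stop and lay parallel to the front wall, with the lid still shut.
- **Lever:** I pressed the pad to the rubber stop, peaking at about 64 N. The lid rose, and I lifted straight off.

**Last checks**
- **Lid and bolt:** In the pictures the lever sits under the brass nose and the pad is low. The lid stayed open, nearly unchanged between two pictures about half a second apart. I did not measure the lid angle or how far the bolt had sprung out.
- **Touching:** The wrist force was near zero, with the fingers well above the pad.
- **Things lying around:** The clamp and gasket were found within about 3 mm of their starting places, though the top gasket report was a false one near the lever. The wrench was found only with low confidence (0.43) and had no starting position to compare. I did not measure the jar, screwdriver, spool and tape at the end.
- **Disagreed:** Both final network reports for the pad were wrong; they gave points on the lever bar and the lid, so I relied on the picture. The wrist camera also disagreed with the top camera by about 4–7 mm, and more (about 16 mm) on one reading of the clamp.

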